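# Clamp a length of square tube in the crank-operated rack clamp

## Robot

A 6-joint arm with a two-finger parallel gripper is mounted at the origin on the work surface. World frame = base frame: x ahead of the robot, y to its left, z up, the work surface at z = 0. Lengths are in m, angles in rad, forces in N, time in s.
With the tool pointing down it reaches from about 0.35 to 0.975 m from the base axis. Payload 4.9 kg.
Tool frame: the origin (TCP) lies on the centre line of the jaws, within the pads' length; the fingertips stand 11 mm ahead of it and the grasp point (between the pads) lies 8 mm behind it; z points along the fingers, y is the direction in which the jaws open and shut (so a half turn about z gives the same grasp; the last joint's range is limited). The gripper opens to 85 mm and grips with 20 to 120 N. Pads are 22 mm wide; open, the fingers measure 114 mm over their backs; the gripper's body (76 mm by 85 mm) begins 54 mm behind the grasp point. The pads swing forward as they close: fully open they stand 13 mm farther back than shut.
Start: joints at [-1.229, 0.053, 1.613, -0, 1.476, -0.119], TCP at [0.278, -0.56, 0.242] pointing down, gripper open.
Joint ranges: [-3.01, 3.01], [-1.01, 2.22], [0.06, 2.58], [-1.02, 4.17], [0.09, 2.62], [-3.14, 3.14]. Speed limits (rad/s): [2.57, 2.57, 3.14, 3.14, 3.14, 3.14].

## Interface

Orientations are given as a rotation vector (axis times angle).
In Python, from station import ctrl gives the robot as it stands.
- The arm moves only by the tool send_rows, never from a script. Its argument "series" is a list of rows, each an object of numbers: "tx", "ty", "tz": the shift along the tool's x, y, z in cm; "wx", "wy", "wz": the turn, a rotation vector about the tool's x, y, z in rad; "jaw": the closure, from 0 (fully open) to 1 (shut). In form: [{"tx": .., "ty": .., "tz": .., "wx": .., "wy": .., "wz": .., "jaw": ..}, ...]. A call has 1 to 5 rows; each row shifts and turns the pose as measured when the row begins, along the tool's axes as they then stand; what a row does not reach is not made up. A row lasts 1/8 s, in which the tool goes at most 62.5 mm and 10.7 degrees, less where a joint would pass 70% of its speed; a pose out of reach is approached as far as the arm can. A call is refused whole if a number of a shift passes 6.25 or a number of a turn 0.188, either way. A call with a gripper value outside its range is refused whole. The fingers move at their own pace and stop on an object; "squeeze" is the grip in N (left out, the last holds). Time passes only in rows, so rows that do not move let the fingers close. It gives the time, the measured TCP pose, the force and the opening at its end, in the units of the state.
- ctrl.get_obs(): the state, without advancing time (a new reading comes with each control period).
- ctrl.get_image(name): name is "scene" or "top"; returns the picture (384x512x3 uint8, red, green, blue); there is no depth.
- ctrl.camera_info(name): a dict with "mtx" (3x3 intrinsics, pixels), "R" (3x3) and "t" (3): a world point X has camera coordinates R X + t. Camera axes: x right, y down, z forward; pixel columns grow to the right and rows downward; lengths in m; the calibration is good to about 2 mm. A picture is of the moment at which its call begins. camera_info takes no time and is no camera call.
- ctrl.finish_job(): hands the job in, once; it reports no verdict.
The state is a dict: "t": time; "q": joint angles; "dq": joint speeds; "effort": joint torques, N m; "tool_pos": TCP position; "tool_rot": TCP orientation; "contact_force": force on the tool from outside, world axes, zero at the start; "wrist_torque": the same for the moment, N m; "opening": finger opening in m.
Only numpy, scipy, OpenCV 4.12 (cv2) and the standard library are available. Lean on these libraries where they do the work, as an engineer would, in place of code of your own. Each camera call takes 0.05 s, during which the arm holds its last target.

## Task

Take the length of square steel tube from the bench and lay it flat on the clamp's bed between the two jaws, lengthwise along the jaws and centred on them, and let go of it. Then grip the crank's loose sleeve and, keeping hold of it all the while the crank is turning, wind clockwise (seen from above) until the tube is nipped firmly against the back jaw; it is thin-walled, so stop when the crank goes firm and do not crush it. Let go of the sleeve, leave the tube clamped, and leave the other things on the bench where they are.

Things in the scene. Friction and masses are not known exactly. Their poses are not given: they have to be found in the camera images.
- tube: The workpiece: a plain steel square tube, hollow and open-ended, 160 long (along its x) x 40 x 40, walls 3, about 0.5 kg, lying on the bench. Origin at the centre of its underside, z up.
- clamp: Rack clamp, bolted down, grey base and gear head. Origin on the bench under the base, z up. Jaws close along its y: back jaw at the -y end, gear head (100 x 90, centred at y = +155) and crank at the +y end. Base plate 130 wide (x), y = -180 to +220, 12 high; on it the bed, a steel strip 84 wide, top 30 above the bench. Nothing of the clamp but the crank is higher than 115.
- bed_mid (a point): Point on the top of the clamp's bed, 30 above the bench, 80 in front of the back jaw's face (clamp y = -50), on the clamp's centre line.
- backjaw: The fixed jaw, a dark steel block 100 wide (clamp x) x 30 thick, 55 high, standing on the bed. Origin at the bottom middle of its gripping face, which looks along clamp +y.
- jaw: Sliding jaw, dark steel, 100 wide x 30 thick, 52 high, on the bed; its rack bar runs back through the gear head (to clamp y = +290 when open). Origin: bottom middle of its front face (looks to clamp -y). On that face a screw-set nose plate with a stiff rubber pad, 90 x 42: the pad's face stands 10 to 25 ahead of this origin, different each time, not reported; the pad gives 1 mm per 30 N.
- crank (a joint): Crank angle, rad, growing clockwise seen from above; 0 = jaw fully open (its origin 160 from the back jaw's face), stop at 12.4; the jaw advances 10 mm per rad. At 0 the arm points along clamp +x. Drag 0.45 N m (7 N at the sleeve, some 2 to 3 N more when wound at 1.5 rad/s); stays where left. When the tube meets both jaws the resistance climbs by about 4 N at the sleeve per 0.1 rad.
- sleeve: The crank's grip: an upright black plastic sleeve, 80 long, 31 in diameter (28 at its ends), spinning freely on the pin at the crank arm's end, 65 from the crank axis. Origin at its lower end on its own axis, 131 above the bench; its top is 211 above the bench, a pin head 217. Its own yaw means nothing: it spins.
- spraycan: White spray can, 66 dia x 190. Bystander. Origin under its centre.
- hammer: Hammer lying on the bench. Bystander.
- wrench: Steel wrench lying on the bench. Bystander.
- pulley: Dark steel belt pulley, 110 dia x 36, lying flat. Bystander.
- tin: Round tin, 84 dia x 60. Bystander.
- flatbar: Solid steel flat bar offcut, 150 x 30 x 10. Bystander.
- angle: Steel angle offcut, 180 x 40 x 40. Bystander.
- crank_axis (a point): Point on the crank's vertical turning axis (clamp x = 0, y = 155), 113 above the bench. Each newton at the sleeve beyond the drag adds about 6.5 N of clamping force; the head's friction keeps up to about 45 N of it after letting go. About 15 N in all at the sleeve is firm; 30 N would crush the tube.
Mind the look-alikes: they are no part of the job. Leave any brown, green or purple look-alike of the tube alone.

How it is judged:
By the outcome, as a careful person would: the job done as asked, in the order asked, and still so for the second after the job is handed in, with the robot touching nothing.
It also fails if it takes over 72 s, if anything falls off the work surface, if the arm or the gripper's body presses on something with over 40 N, if the wrist force passes 120 N, or if a joint passes its speed limit or range.

## Working session

There is one attempt and no reset: what is moved stays moved. The work goes in short steps, Python scripts to look and compute and a tool call to move; the robot and the scene stay as the last step left them, time stands still between calls to the robot, and variables do not carry over. Pictures are saved under pics/ and viewed, and the job is handed in when it is done.

Besides the shell and the picture viewer there is one more tool, called after "Call:" as name(argument=value, ...), one argument or row to a line, values as JSON. send_rows: Moves the arm, as the interface text tells. Its arguments: {"type":"object","properties":{"series":{"type":"array"},"squeeze":{"type":"number"}},"required":["series"]}

```bash
mkdir -p pics; ls; python3 - <<'E'
from station import ctrl
import cv2
o=ctrl.get_obs(); print(o)
for n in("scene","top"):
    im=ctrl.get_image(n); cv2.imwrite(f"pics/{n}0.png",im[:,:,::-1]); i=ctrl.camera_info(n); print(n,i)
E
```

```text
pics
{'t': 0.0, 'q': array([-1.22899285e+00,  5.33301278e-02,  1.61432131e+00, -2.65884574e-05,
        1.47596838e+00, -1.18997751e-01]), 'dq': array([ 0.00031861, -0.00059187,  0.00060894,  0.0013    ,  0.00038519,
        0.00082589]), 'effort': array([-2.36122207e-03, -3.93689311e+01, -3.70171666e+01, -2.30920614e-04,
        6.98844626e-03, -1.61411950e-06]), 'tool_pos': array([ 0.27770734, -0.55923907,  0.24106324]), 'tool_rot': array([-3.05661659e+00, -7.16982372e-01,  3.95065111e-04]), 'contact_force': array([-0.28274962, -0.6133525 ,  0.11629803]), 'wrist_torque': array([0.00993459, 0.01808553, 0.01186927]), 'opening': 0.08566598136060347}
scene {'mtx': array([[383.7996379 ,   0.        , 252.10003891],
       [  0.        , 383.7996379 , 193.20544638],
       [  0.        ,   0.        ,   1.        ]]), 'R': array([[-0.63373453,  0.77335687,  0.01731179],
       [ 0.39124241,  0.33975283, -0.8552762 ],
       [-0.66731546, -0.53524496, -0.51788311]]), 't': array([ 0.32024488, -0.07972367,  1.60012764])}
top {'mtx': array([[417.56949097,   0.        , 260.09085264],
       [  0.        , 417.56949097, 197.40094846],
       [  0.        ,   0.        ,   1.        ]]), 'R': array([[-1.09821748e-03, -9.99977694e-01,  6.58824784e-03],
       [-9.87081320e-01,  2.84611620e-05, -1.60220056e-01],
       [ 1.60216294e-01, -6.67909285e-03, -9.87059334e-01]]), 't': array([-0.06552869,  0.469109  ,  1.63273834])}
```

View pics/scene0.png

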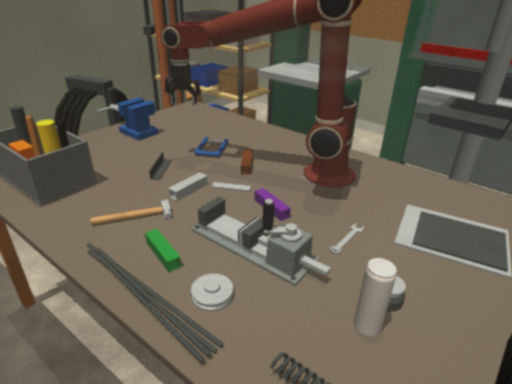

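View pics/top0.png

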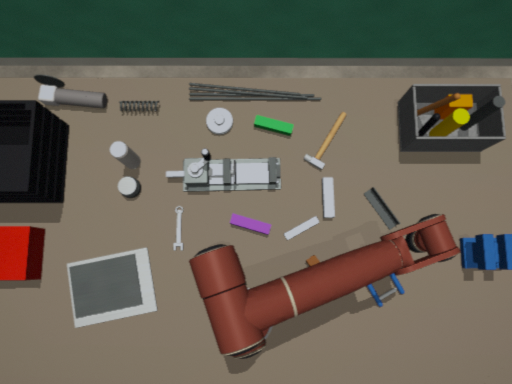

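The scene picture shows the candidates for the tube. In the top picture they are:
- grey bar (328,197)
- purple (250,224)
- green (273,125)
- brown (314,262)
- thin grey flat bar (301,228)
- dark angle (381,208)

The grey square one at (328,197), which is (188,185) in the scene picture, fits plain steel. I'll confirm it in an enlarged crop.

```bash
python3 - <<'E'
import cv2,numpy as np
s=cv2.imread("pics/scene0.png");t=cv2.imread("pics/top0.png")
a=cv2.resize(s[140:280,140:340],None,fx=4,fy=4,interpolation=cv2.INTER_CUBIC)
b=cv2.resize(t[135:255,160:360],None,fx=4,fy=4,interpolation=cv2.INTER_CUBIC)
cv2.imwrite("pics/cs.png",a);cv2.imwrite("pics/ct.png",b)
E
```

```text
(no output)
```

View pics/cs.png

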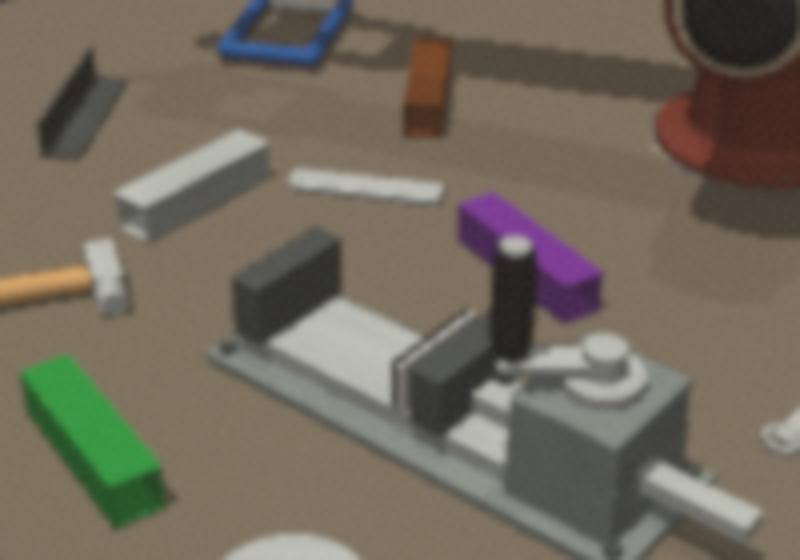

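View pics/ct.png

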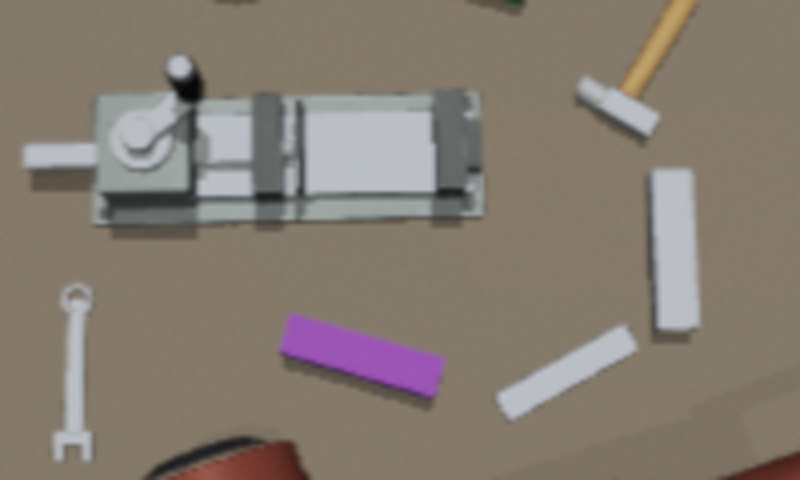

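```bash
cat > h.py <<'E'
import numpy as np,cv2
from station import ctrl
def ray(n,uv):
    i=ctrl.camera_info(n);R=i["R"];t=i["t"];K=i["mtx"]
    uv=np.atleast_2d(np.array(uv,float))
    d=(np.linalg.inv(K)@np.c_[uv,np.ones(len(uv))].T).T@R
    return -R.T@t,d
def onz(n,uv,z):
    c,d=ray(n,uv); s=(z-c[2])/d[:,2]; return (c+s[:,None]*d)[:,:2]
def proj(n,X):
    i=ctrl.camera_info(n);p=(i["R"]@np.atleast_2d(X).T).T+i["t"];p=(i["mtx"]@p.T).T;return p[:,:2]/p[:,2:]
E
python3 - <<'E'
from h import *
t=cv2.imread("pics/top0.png");hsv=cv2.cvtColor(t,cv2.COLOR_BGR2HSV)
m=((hsv[:,:,1]<40)&(hsv[:,:,2]>140)).astype(np.uint8)
n,l,st,ce=cv2.connectedComponentsWithStats(m)
for k in range(1,n):
    x,y,w,h,a=st[k]
    if a>60 and 150<ce[k][0]<350 and 140<ce[k][1]<250:
        ct=max(cv2.findContours((l==k).astype(np.uint8),0,cv2.CHAIN_APPROX_NONE)[0],key=len)[:,0,:]
        r=cv2.minAreaRect((onz("top",ct,.04)*1000).astype(np.float32))
        print(st[k],ce[k].round(1),r)
l=l[int(197),int(328)]
c=cv2.resize(t[145:195,160:290],None,fx=6,fy=6,interpolation=cv2.INTER_CUBIC);cv2.imwrite("pics/cl.png",c)
s=cv2.imread("pics/scene0.png")
c=cv2.resize(s[190:280,185:335],None,fx=5,fy=5,interpolation=cv2.INTER_CUBIC);cv2.imwrite("pics/cls.png",c)
E
```

```text
[304 154  21  15 124] [314.7 160.9] ((620.876220703125, -284.5162048339844), (88.93791198730469, 25.910186767578125), 59.32953643798828)
[165 158  42  33 598] [189.6 171.2] ((565.9033203125, 229.05335998535156), (118.18498229980469, 168.46910095214844), 23.814937591552734)
[231 158  38  26 821] [250.7 170.4] ((580.4151000976562, -22.98834991455078), (102.89239501953125, 149.3688507080078), 1.9579079151153564)
[209 160  14  16 196] [216.3 167.1] ((591.2194213867188, 114.29347229003906), (62.65827941894531, 52.55817794799805), 0.7739366888999939)
[209 177  14   7  92] [215.8 180.2] ((539.6533813476562, 113.35111999511719), (24.609540939331055, 52.396202087402344), 0.01747322455048561)
[323 176  13  41 442] [328.6 196.5] ((474.9556579589844, -339.9859313964844), (162.91932678222656, 43.74419021606445), 1.0097767114639282)
[236 185  32   5 134] [251.1 186.7] ((511.038330078125, -31.40726089477539), (16.3228816986084, 124.36107635498047), 0.009912336245179176)
[173 205  10  45 251] [178.  228.3] ((350.8319396972656, 260.1482238769531), (174.33367919921875, 35.235477447509766), 1.6513185501098633)
[284 216  36  24 297] [301.2 227.4] ((348.76409912109375, -228.23178100585938), (30.999492645263672, 149.70489501953125), 28.77897834777832)
```

View pics/cl.png

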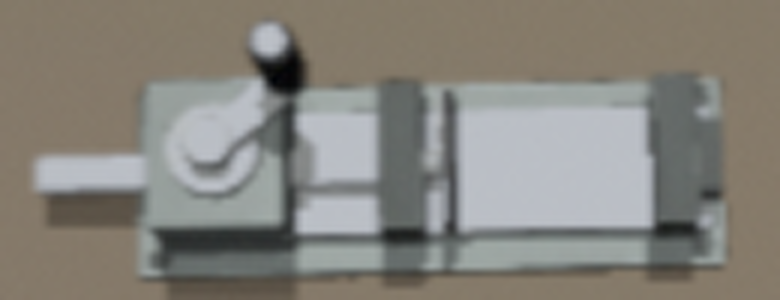

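View pics/cls.png

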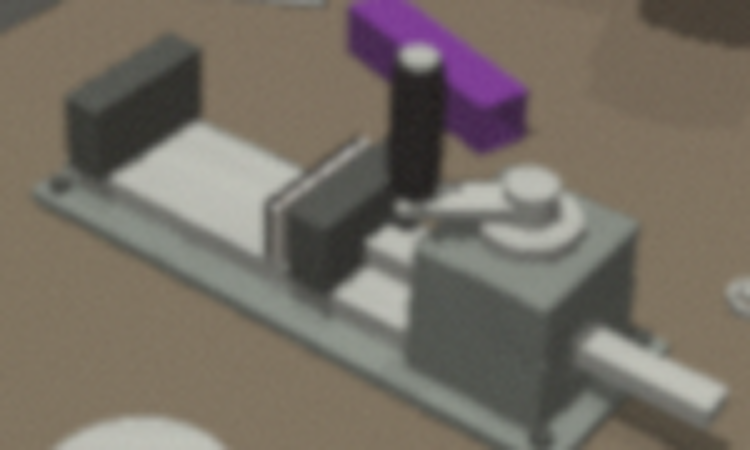

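```bash
python3 - <<'E'
from h import *
for n in("top","scene"):
    i=ctrl.camera_info(n);print(n,-i["R"].T@i["t"])
P=lambda a,f,u0,v0:[(u0+(U+.5)/f-.5,v0+(V+.5)/f-.5) for U,V in a]
T=lambda a:P(a,6,160,145)
S=lambda a:P(a,5,185,190)
np.set_printoptions(precision=4,suppress=True)
print("base BL,BR,TR",onz("top",T([(138,278),(724,266),(720,78)]),.012))
print("bed strip corners near back jaw top/bot, near pad",onz("top",T([(650,108),(655,230),(458,108),(458,232)]),.03))
print("backjaw top TL,BL,TR,BR",onz("top",T([(652,78),(656,228),(699,76),(703,226)]),.085))
print("jaw top TL TR BL BR",onz("top",T([(381,82),(421,82),(381,230),(424,230)]),.082))
print("pad top",onz("top",T([(452,95),(452,232)]),.075))
print("head top TL BL TR BR",onz("top",T([(145,85),(150,230),(293,90),(290,228)]),.11))
print("sleeve top top/scene",onz("top",T([(268,40)]),.217),onz("scene",S([(420,55)]),.217))
print("hub",onz("top",T([(210,138)]),.14),onz("scene",S([(531,186)]),.14))
def tri(a,b):
    c1,d1=ray("top",a);c2,d2=ray("scene",b);A=np.c_[d1[0],-d2[0]];x=np.linalg.lstsq(A,c2-c1,rcond=None)[0]
    return c1+x[0]*d1[0],c2+x[1]*d2[0]
print(tri(T([(268,40)]),S([(420,55)])),tri(T([(210,138)]),S([(531,186)])))
Q=lambda a:P(a,4,160,135)
print("tube",onz("top",Q([(651,170),(692,169),(699,328),(656,331)]),.04))
print("tube scene",onz("scene",P([(118,194),(240,132),(269,147),(147,209)],4,140,140),.04))
E
```

```text
top [ 0.20138548 -0.05463537  1.68720201]
scene [1.30193142 0.63588302 0.75494931]
base BL,BR,TR [[ 0.5     0.2494]
 [ 0.5084 -0.1482]
 [ 0.6399 -0.1467]]
bed strip corners near back jaw top/bot, near pad [[ 0.6142 -0.0979]
 [ 0.5297 -0.1009]
 [ 0.6141  0.0325]
 [ 0.5283  0.0318]]
backjaw top TL,BL,TR,BR [[ 0.6207 -0.0979]
 [ 0.5201 -0.1001]
 [ 0.6221 -0.1288]
 [ 0.5215 -0.1307]]
jaw top TL TR BL BR [[0.6187 0.0806]
 [0.6187 0.0543]
 [0.5194 0.0793]
 [0.5194 0.0513]]
pad top [[0.6117 0.0342]
 [0.5194 0.0334]]
head top TL BL TR BR [[0.6093 0.2307]
 [0.5138 0.2249]
 [0.6061 0.1351]
 [0.5151 0.1353]]
sleeve top top/scene [[0.6097 0.1379]] [[0.6093 0.1364]]
hub [[0.5671 0.1833]] [[0.5767 0.191 ]]
(array([0.6095, 0.1378, 0.2176]), array([0.6101, 0.137 , 0.2176])) (array([0.5689, 0.1844, 0.1327]), array([0.5681, 0.1857, 0.1327]))
tube [[ 0.5516 -0.317 ]
 [ 0.5526 -0.3584]
 [ 0.3914 -0.3607]
 [ 0.3884 -0.3179]]
tube scene [[ 0.5517 -0.3546]
 [ 0.3952 -0.3576]
 [ 0.3982 -0.3145]
 [ 0.5521 -0.3145]]
```

The crop confirms the tube: grey, square, with a hollow open end. It lies at about (0.4725, -0.337), along world x. The clamp origin is about (0.569, 0.031), yaw 0.02. The crank is at about 0.85 rad, and the jaw gap is about 132 mm to the pad.

```bash
cat >> h.py <<'E'
from scipy.spatial.transform import Rotation as Ro
def plan(x,y,z,yaw,n):
    """tool-frame rows from present pose to TCP (x,y,z), tool pointing down, tool x at yaw"""
    o=ctrl.get_obs();p=o["tool_pos"];R=Ro.from_rotvec(o["tool_rot"])
    G=Ro.from_matrix(np.c_[[np.cos(yaw),np.sin(yaw),0],[np.sin(yaw),-np.cos(yaw),0],[0,0,-1]])
    w=(R.inv()*G).as_rotvec(); d=(np.array([x,y,z])-p)/n
    print("t",round(o["t"],2),"pos",p.round(4),"w",w.round(3),"F",o["contact_force"].round(1),"op",round(o["opening"],4))
    for k in range(n):
        Rk=R*Ro.from_rotvec(w*k/n); print((Rk.inv().apply(d)*100).round(2),(w/n).round(3))
E
python3 -c "
from h import *
plan(.4725,-.337,.15,.012,6)"
```

```text
t 0.1 pos [ 0.2777 -0.5593  0.2412] w [-0.002  0.     0.449] F [0.1 0.2 0.5] op 0.0855
[ 4.55 -1.87  1.52] [-0.     0.     0.075]
[ 4.4  -2.21  1.52] [-0.     0.     0.075]
[ 4.22 -2.53  1.52] [-0.     0.     0.075]
[ 4.02 -2.84  1.52] [-0.     0.     0.075]
[ 3.8  -3.13  1.52] [-0.     0.     0.075]
[ 3.56 -3.41  1.52] [-0.     0.     0.075]
```

Call:
send_rows(
  series=[
    {"tx":4.55,"ty":-1.87,"tz":1.5,"wx":0,"wy":0,"wz":0.075,"jaw":0},
    {"tx":4.4,"ty":-2.2,"tz":1.5,"wx":0,"wy":0,"wz":0.075,"jaw":0},
    {"tx":4.2,"ty":-2.5,"tz":1.5,"wx":0,"wy":0,"wz":0.075,"jaw":0},
    {"tx":4.0,"ty":-2.8,"tz":1.5,"wx":0,"wy":0,"wz":0.075,"jaw":0},
    {"tx":3.8,"ty":-3.1,"tz":1.5,"wx":0,"wy":0,"wz":0.075,"jaw":0},
  ],
)

```text
t: 0.72
tool_pos: [0.4428, -0.3735, 0.1631]
tool_rot: [-3.138, -0.104, 0.002]
contact_force: [0.2, -0.5, 0.4]
opening: 0.0857
```

```bash
python3 -c "
from h import *
plan(.4725,-.337,.10,.012,3)"
```

```text
t 0.72 pos [ 0.4428 -0.3735  0.1631] w [-0.001  0.001  0.054] F [ 0.2 -0.5  0.4] op 0.0857
[ 1.07 -1.15  2.1 ] [-0.     0.     0.018]
[ 1.05 -1.17  2.1 ] [-0.     0.     0.018]
[ 1.03 -1.19  2.1 ] [-0.     0.     0.018]
```

Call:
send_rows(
  series=[
    {"tx":1.07,"ty":-1.15,"tz":2.1,"wx":0,"wy":0,"wz":0.018,"jaw":0},
    {"tx":1.05,"ty":-1.17,"tz":2.1,"wx":0,"wy":0,"wz":0.018,"jaw":0},
    {"tx":1.03,"ty":-1.19,"tz":2.1,"wx":0,"wy":0,"wz":0.018,"jaw":0},
    {"tx":0,"ty":0,"tz":0,"wx":0,"wy":0,"wz":0,"jaw":0},
  ],
)

```text
t: 1.23
tool_pos: [0.4736, -0.3305, 0.0947]
tool_rot: [-3.136, -0.026, 0.009]
contact_force: [-0.2, 0.2, 1.0]
opening: 0.0856
```

```bash
python3 -c "
from h import *
plan(.4725,-.337,.02,.012,3)
for n in ('scene','top'):
  im=ctrl.get_image(n)[:,:,::-1]
  c=im[80:230,110:310] if n=='scene' else im[130:280,260:460]
  cv2.imwrite(f'pics/{n}1.png',cv2.resize(c,None,fx=4,fy=4,interpolation=cv2.INTER_CUBIC))"
```

```text
t 1.23 pos [ 0.4736 -0.3305  0.0947] w [-0.006  0.006  0.004] F [-0.2  0.2  1. ] op 0.0856
[-0.03  0.23  2.49] [-0.002  0.002  0.001]
[-0.03  0.23  2.49] [-0.002  0.002  0.001]
[-0.03  0.22  2.49] [-0.002  0.002  0.001]
```

View pics/scene1.png

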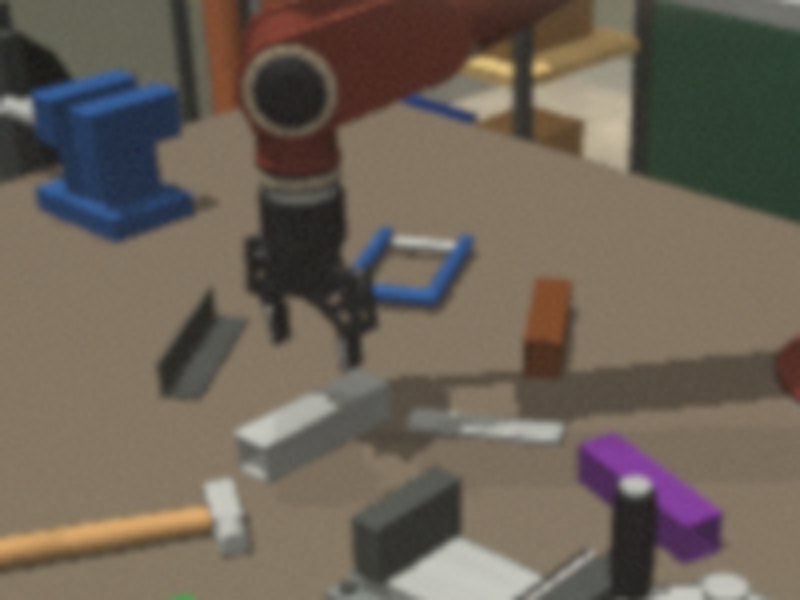

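The scene crop shows the gripper centred above the tube (tube near 310,425 in the crop, open end facing us), with its fingers straddling it. I'll descend next.

Call:
send_rows(
  series=[
    {"tx":0,"ty":0.3,"tz":2.3,"wx":0,"wy":0,"wz":0,"jaw":0},
    {"tx":0,"ty":0.3,"tz":2.3,"wx":0,"wy":0,"wz":0,"jaw":0},
    {"tx":0,"ty":0,"tz":2.0,"wx":0,"wy":0,"wz":0,"jaw":0},
    {"tx":0,"ty":0,"tz":0,"wx":0,"wy":0,"wz":0,"jaw":0},
  ],
)

```text
t: 1.82
tool_pos: [0.4761, -0.3441, 0.0357]
tool_rot: [3.136, 0.02, 0.008]
contact_force: [-0.4, -0.8, -1.1]
opening: 0.0854
```

```bash
python3 -c "
from h import *
plan(.4725,-.337,.02,.012,1)"
```

```text
t 1.82 pos [ 0.4761 -0.3441  0.0357] w [ 0.005 -0.005  0.001] F [-0.4 -0.8 -1.1] op 0.0854
[-0.36 -0.72  1.56] [ 0.005 -0.005  0.001]
```

Call:
send_rows(
  series=[
    {"tx":-0.3,"ty":-0.7,"tz":1.5,"wx":0,"wy":0,"wz":0,"jaw":0},
    {"tx":0,"ty":0,"tz":0,"wx":0,"wy":0,"wz":0,"jaw":0},
  ],
)

```text
t: 2.08
tool_pos: [0.4734, -0.3375, 0.0211]
tool_rot: [3.135, 0.02, 0.01]
contact_force: [-0.9, 0.5, -0.8]
opening: 0.0855
```

```bash
python3 -c "
from h import *
plan(.4725,-.337,.02,.012,1)"
```

```text
t 2.08 pos [ 0.4734 -0.3375  0.0211] w [ 0.007 -0.006  0.001] F [-0.9  0.5 -0.8] op 0.0855
[-0.09 -0.05  0.11] [ 0.007 -0.006  0.001]
```

Call:
send_rows(
  series=[
    {"tx":0,"ty":0,"tz":0,"jaw":0.7},
    {"tx":0,"ty":0,"tz":0,"jaw":0.7},
    {"tx":0,"ty":0,"tz":0,"jaw":0.7},
    {"tx":0,"ty":0,"tz":0,"jaw":0.7},
    {"tx":0,"ty":0,"tz":0,"jaw":0.7},
  ],
  squeeze=45,
)

```text
invalid input at $.series[0]: expected keys tx, ty, tz, wx, wy, wz, jaw
```

Call:
send_rows(
  series=[
    {"tx":0,"ty":0,"tz":0,"wx":0,"wy":0,"wz":0,"jaw":0.7},
    {"tx":0,"ty":0,"tz":0,"wx":0,"wy":0,"wz":0,"jaw":0.7},
    {"tx":0,"ty":0,"tz":0,"wx":0,"wy":0,"wz":0,"jaw":0.7},
    {"tx":0,"ty":0,"tz":0,"wx":0,"wy":0,"wz":0,"jaw":0.7},
    {"tx":0,"ty":0,"tz":0,"wx":0,"wy":0,"wz":0,"jaw":0.7},
  ],
  squeeze=45,
)

```text
t: 2.7
tool_pos: [0.4746, -0.3384, 0.023]
tool_rot: [3.132, 0.021, 0.014]
contact_force: [0.7, -0.3, 0.7]
opening: 0.0392
```

```bash
python3 -c "
from h import *
plan(.4725,-.337,.16,.012,3)"
```

```text
t 2.7 pos [ 0.4746 -0.3384  0.023 ] w [ 0.009 -0.009  0.001] F [ 0.7 -0.3  0.7] op 0.0392
[-0.03 -0.01 -4.57] [ 0.003 -0.003  0.   ]
[-0.04 -0.02 -4.57] [ 0.003 -0.003  0.   ]
[-0.06 -0.03 -4.57] [ 0.003 -0.003  0.   ]
```

Call:
send_rows(
  series=[
    {"tx":0,"ty":0,"tz":-3.5,"wx":0.004,"wy":-0.004,"wz":0,"jaw":0.7},
    {"tx":0,"ty":0,"tz":-4.5,"wx":0.004,"wy":-0.004,"wz":0,"jaw":0.7},
    {"tx":0,"ty":0,"tz":-4.5,"wx":0,"wy":0,"wz":0,"jaw":0.7},
  ],
)

```text
t: 3.08
tool_pos: [0.4689, -0.333, 0.1408]
tool_rot: [-3.128, -0.02, 0.022]
contact_force: [1.1, -0.9, -5.3]
opening: 0.0395
```

```bash
python3 -c "
from h import *
bx=lambda y:(.569-.0205*y,.031+y)
print(bx(-.075))
plan(*bx(-.075),.16,.0205,8)"
```

```text
(0.5705374999999999, -0.044)
t 3.08 pos [ 0.4689 -0.333   0.1408] w [-0.013  0.014 -0.008] F [ 1.1 -0.9 -5.3] op 0.0395
[ 1.31 -3.6  -0.21] [-0.002  0.002 -0.001]
[ 1.32 -3.6  -0.21] [-0.002  0.002 -0.001]
[ 1.32 -3.6  -0.22] [-0.002  0.002 -0.001]
[ 1.32 -3.59 -0.22] [-0.002  0.002 -0.001]
[ 1.33 -3.59 -0.23] [-0.002  0.002 -0.001]
[ 1.33 -3.59 -0.23] [-0.002  0.002 -0.001]
[ 1.34 -3.59 -0.23] [-0.002  0.002 -0.001]
[ 1.34 -3.59 -0.24] [-0.002  0.002 -0.001]
```

Call:
send_rows(
  series=[
    {"tx":1.3,"ty":-3.6,"tz":-0.3,"wx":-0.003,"wy":0.003,"wz":-0.002,"jaw":0.7},
    {"tx":1.3,"ty":-3.6,"tz":-0.3,"wx":-0.003,"wy":0.003,"wz":-0.002,"jaw":0.7},
    {"tx":1.3,"ty":-3.6,"tz":-0.3,"wx":-0.003,"wy":0.003,"wz":-0.002,"jaw":0.7},
    {"tx":1.3,"ty":-3.6,"tz":-0.3,"wx":-0.003,"wy":0.003,"wz":-0.002,"jaw":0.7},
    {"tx":1.3,"ty":-3.6,"tz":-0.3,"wx":0,"wy":0,"wz":0,"jaw":0.7},
  ],
)

```text
t: 3.7
tool_pos: [0.5305, -0.1489, 0.1555]
tool_rot: [-3.141, -0.024, 0.006]
contact_force: [0.2, 0.4, -4.5]
opening: 0.0392
```

```bash
python3 -c "
from h import *
plan(.5705,-.044,.16,.0205,3)"
```

```text
t 3.7 pos [ 0.5305 -0.1489  0.1555] w [-0.001  0.004 -0.005] F [ 0.2  0.4 -4.5] op 0.0392
[ 1.39 -3.48 -0.15] [-0.     0.001 -0.002]
[ 1.39 -3.47 -0.15] [-0.     0.001 -0.002]
[ 1.4  -3.47 -0.15] [-0.     0.001 -0.002]
```

Call:
send_rows(
  series=[
    {"tx":1.4,"ty":-3.4,"tz":-0.2,"wx":0,"wy":0,"wz":-0.002,"jaw":0.7},
    {"tx":1.4,"ty":-3.2,"tz":-0.2,"wx":0,"wy":0,"wz":-0.002,"jaw":0.7},
    {"tx":1.2,"ty":-2.6,"tz":0,"wx":0,"wy":0,"wz":-0.002,"jaw":0.7},
    {"tx":0,"ty":0,"tz":0,"wx":0,"wy":0,"wz":0,"jaw":0.7},
    {"tx":0,"ty":0,"tz":0,"wx":0,"wy":0,"wz":0,"jaw":0.7},
  ],
)

```text
t: 4.32
tool_pos: [0.565, -0.0492, 0.1518]
tool_rot: [-3.136, -0.04, 0.026]
contact_force: [0.3, -0.4, -5.2]
opening: 0.0394
```

```bash
python3 -c "
from h import *
plan(.5705,-.044,.12,.0205,3)
for n in ('scene','top'):
  im=ctrl.get_image(n)[:,:,::-1]
  c=im[130:280,160:360] if n=='scene' else im[120:245,160:325]
  cv2.imwrite(f'pics/{n}2.png',cv2.resize(c,None,fx=4,fy=4,interpolation=cv2.INTER_CUBIC))"
```

```text
t 4.33 pos [ 0.565  -0.0492  0.1518] w [-0.005  0.017  0.005] F [ 0.3 -0.4 -5.2] op 0.0394
[ 0.21 -0.16  1.06] [-0.002  0.006  0.002]
[ 0.2  -0.17  1.06] [-0.002  0.006  0.002]
[ 0.19 -0.17  1.06] [-0.002  0.006  0.002]
```

View pics/scene2.png

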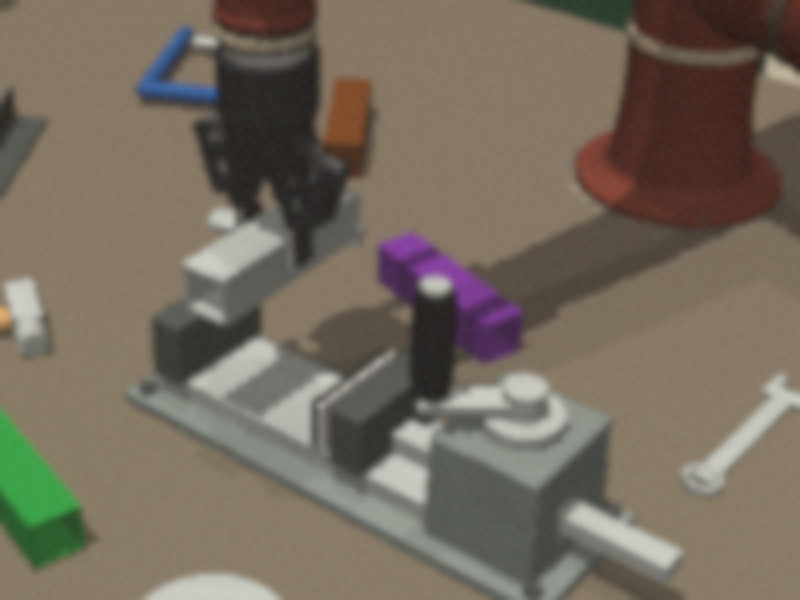

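View pics/top2.png

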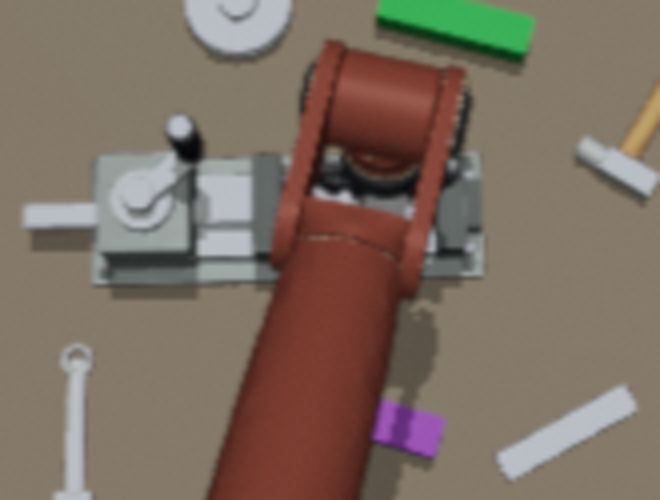

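```bash
python3 -c "
from h import *
f=lambda U,V:(160+(U+.5)/4-.5,130+(V+.5)/4-.5)
print(onz('scene',[f(185,266),f(228,287)],.169),onz('scene',[f(192,309),f(222,324)],.129),onz('scene',[f(361,241)],.129),onz('scene',[f(358,197)],.169))
plan(.5705,-.044,.12,.0205,3)"
```

```text
[[ 0.64749254 -0.06061723]
 [ 0.64763043 -0.01742038]] [[ 0.64232519 -0.06104963]
 [ 0.6421998  -0.03037845]] [[ 0.48414392 -0.02943918]] [[ 0.48582676 -0.0318475 ]]
t 4.42 pos [ 0.5651 -0.0496  0.1521] w [-0.005  0.016  0.004] F [-0.2 -0.1 -5.5] op 0.039
[ 0.2  -0.18  1.07] [-0.002  0.005  0.001]
[ 0.2  -0.18  1.07] [-0.002  0.005  0.001]
[ 0.19 -0.18  1.07] [-0.002  0.005  0.001]
```

The scene crop shows the tube level above the bed, and its ends put its centre within about 1 mm of the TCP. I'll straighten the 0.016 rad tilt and lower it.

Call:
send_rows(
  series=[
    {"tx":0.3,"ty":-0.3,"tz":1.5,"wx":-0.002,"wy":0.01,"wz":0.002,"jaw":0.7},
    {"tx":0.3,"ty":-0.2,"tz":1.8,"wx":-0.002,"wy":0.005,"wz":0.002,"jaw":0.7},
    {"tx":0,"ty":0,"tz":1.8,"wx":0,"wy":0,"wz":0,"jaw":0.7},
    {"tx":0,"ty":0,"tz":1.0,"wx":0,"wy":0,"wz":0,"jaw":0.7},
  ],
)

```text
t: 4.92
tool_pos: [0.5702, -0.0461, 0.0872]
tool_rot: [-3.141, -0.026, -0.0]
contact_force: [1.5, 0.4, -4.9]
opening: 0.0393
```

```bash
python3 -c "
from h import *
plan(.5705,-.044,.055,.0205,2)"
```

```text
t 4.92 pos [ 0.5702 -0.0461  0.0872] w [-0.001 -0.    -0.004] F [ 1.5  0.4 -4.9] op 0.0393
[ 0.02 -0.1   1.61] [-0.    -0.    -0.002]
[ 0.02 -0.11  1.61] [-0.    -0.    -0.002]
```

Call:
send_rows(
  series=[
    {"tx":0,"ty":-0.1,"tz":1.4,"wx":0,"wy":0,"wz":-0.003,"jaw":0.7},
    {"tx":0,"ty":0,"tz":0.9,"wx":0,"wy":0,"wz":0,"jaw":0.7},
    {"tx":0,"ty":0,"tz":0.4,"wx":0,"wy":0,"wz":0,"jaw":0.7},
    {"tx":0,"ty":0,"tz":0,"wx":0,"wy":0,"wz":0,"jaw":0.7},
  ],
)

```text
t: 5.42
tool_pos: [0.5696, -0.0452, 0.0573]
tool_rot: [-3.14, -0.031, 0.002]
contact_force: [-0.5, 0.8, -4.9]
opening: 0.0396
```

```bash
python3 -c "
from h import *
plan(.5705,-.044,.053,.0205,1)"
```

```text
t 5.42 pos [ 0.5696 -0.0452  0.0573] w [-0.001  0.002 -0.001] F [-0.5  0.8 -4.9] op 0.0396
[ 0.09 -0.12  0.43] [-0.001  0.002 -0.001]
```

Call:
send_rows(
  series=[
    {"tx":0.1,"ty":0,"tz":0.3,"wx":0,"wy":0,"wz":0,"jaw":0.7},
    {"tx":0,"ty":0,"tz":0.15,"wx":0,"wy":0,"wz":0,"jaw":0.7},
  ],
)

```text
t: 5.68
tool_pos: [0.5717, -0.0454, 0.0539]
tool_rot: [-3.141, -0.031, -0.001]
contact_force: [0.8, -0.2, -4.7]
opening: 0.0393
```

Call:
send_rows(
  series=[
    {"tx":0,"ty":0,"tz":0.15,"wx":0,"wy":0,"wz":0,"jaw":0.7},
    {"tx":0,"ty":0,"tz":0.1,"wx":0,"wy":0,"wz":0,"jaw":0.7},
  ],
)

```text
t: 5.92
tool_pos: [0.5723, -0.0455, 0.0532]
tool_rot: [-3.141, -0.031, -0.002]
contact_force: [-4.8, 1.1, 4.2]
opening: 0.0392
```

It's touching the bed. I'll release by opening only partway.

Call:
send_rows(
  series=[
    {"tx":0,"ty":0,"tz":0,"wx":0,"wy":0,"wz":0,"jaw":0.3},
    {"tx":0,"ty":0,"tz":0,"wx":0,"wy":0,"wz":0,"jaw":0.3},
    {"tx":0,"ty":0,"tz":0,"wx":0,"wy":0,"wz":0,"jaw":0.3},
  ],
)

```text
t: 6.3
tool_pos: [0.5748, -0.046, 0.0555]
tool_rot: [3.14, 0.031, 0.012]
contact_force: [-0.4, -0.2, -1.1]
opening: 0.0597
```

```bash
python3 -c "
from h import *
plan(.5705,-.044,.2,.0205,5)"
```

```text
t 6.3 pos [ 0.5748 -0.046   0.0555] w [ 0.001 -0.007 -0.001] F [-0.4 -0.2 -1.1] op 0.0597
[-0.06 -0.04 -2.89] [ 0.    -0.001 -0.   ]
[-0.07 -0.04 -2.89] [ 0.    -0.001 -0.   ]
[-0.07 -0.04 -2.89] [ 0.    -0.001 -0.   ]
[-0.08 -0.04 -2.89] [ 0.    -0.001 -0.   ]
[-0.08 -0.04 -2.89] [ 0.    -0.001 -0.   ]
```

Call:
send_rows(
  series=[
    {"tx":-0.1,"ty":0,"tz":-3.0,"wx":0,"wy":-0.003,"wz":0,"jaw":0.3},
    {"tx":0,"ty":0,"tz":-5.0,"wx":0,"wy":-0.003,"wz":0,"jaw":0.3},
    {"tx":0,"ty":0,"tz":-6.0,"wx":0,"wy":0,"wz":0,"jaw":0.2},
    {"tx":0,"ty":-1.0,"tz":-6.0,"wx":0,"wy":0,"wz":0,"jaw":0},
    {"tx":0.5,"ty":-2.5,"tz":-3.0,"wx":0,"wy":0,"wz":0,"jaw":0},
  ],
)

```text
t: 6.92
tool_pos: [0.5761, -0.011, 0.2887]
tool_rot: [-3.141, -0.026, 0.007]
contact_force: [-0.2, -0.7, 0.6]
opening: 0.0852
```

```bash
python3 -c "
from h import *
plan(.6098,.1375,.27,.0205,5)"
```

```text
t 6.92 pos [ 0.5761 -0.011   0.2887] w [-0.     0.004 -0.004] F [-0.2 -0.7  0.6] op 0.0852
[ 0.73 -2.96  0.37] [-0.     0.001 -0.001]
[ 0.73 -2.96  0.37] [-0.     0.001 -0.001]
[ 0.73 -2.96  0.37] [-0.     0.001 -0.001]
[ 0.73 -2.96  0.37] [-0.     0.001 -0.001]
[ 0.73 -2.96  0.37] [-0.     0.001 -0.001]
```

Call:
send_rows(
  series=[
    {"tx":0.7,"ty":-3.4,"tz":0.3,"wx":0,"wy":0.001,"wz":-0.001,"jaw":0},
    {"tx":0.7,"ty":-3.2,"tz":0.3,"wx":0,"wy":0.001,"wz":-0.001,"jaw":0},
    {"tx":0.7,"ty":-3.0,"tz":0.3,"wx":0,"wy":0.001,"wz":-0.001,"jaw":0},
    {"tx":0.7,"ty":-2.4,"tz":0.3,"wx":0,"wy":0.001,"wz":-0.001,"jaw":0},
    {"tx":0,"ty":0,"tz":0,"wx":0,"wy":0,"wz":0,"jaw":0},
  ],
)

```text
t: 7.55
tool_pos: [0.6055, 0.1139, 0.2838]
tool_rot: [3.141, 0.034, 0.021]
contact_force: [-0.9, -0.2, -0.1]
opening: 0.0853
```

```bash
python3 -c "
from h import *
plan(.6098,.1375,.24,.0205,2)
for n in ('scene','top'):
  im=ctrl.get_image(n)[:,:,::-1]
  c=im[130:280,160:360] if n=='scene' else im[120:245,160:325]
  cv2.imwrite(f'pics/{n}3.png',cv2.resize(c,None,fx=4,fy=4,interpolation=cv2.INTER_CUBIC))"
```

```text
t 7.55 pos [0.6055 0.1139 0.2838] w [ 0.001 -0.013  0.001] F [-0.9 -0.2 -0.1] op 0.0853
[ 0.21 -1.18  2.19] [ 0.    -0.007  0.001]
[ 0.23 -1.18  2.19] [ 0.    -0.007  0.001]
```

View pics/scene3.png

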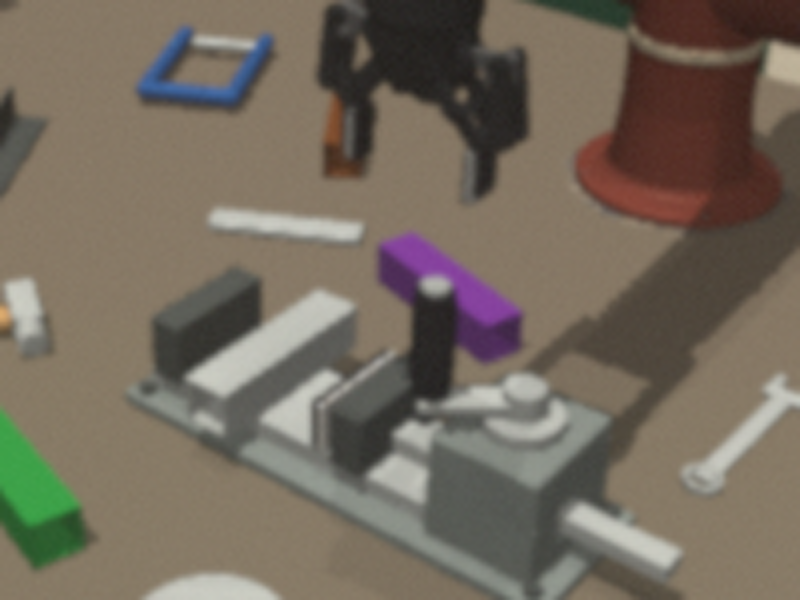

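View pics/top3.png

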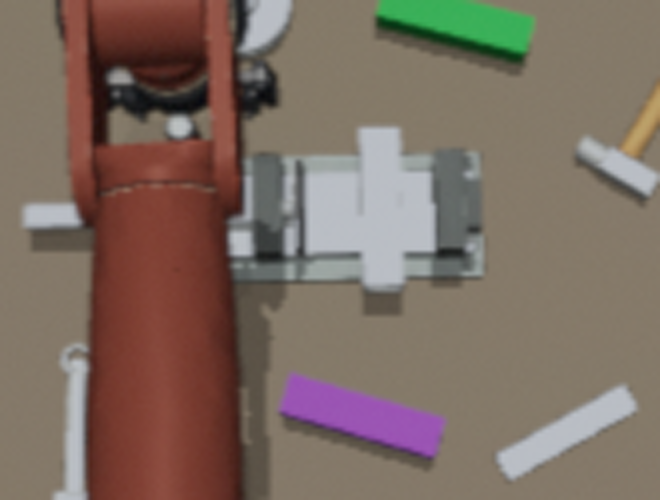

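```bash
python3 -c "
from h import *
f=lambda U,V:(160+(U+.5)/4-.5,120+(V+.5)/4-.5)
a=onz('top',[f(359,128),f(401,128),f(362,288),f(404,288)],.07);print(a,a.mean(0))
a=onz('scene',[(160+U/4,130+V/4) for U,V in [(187,379),(228,403),(319,291),(357,310)]],.07);print(a,a.mean(0))"
```

```text
[[ 0.64911027 -0.02298118]
 [ 0.64914071 -0.06491959]
 [ 0.48689314 -0.02641839]
 [ 0.48689582 -0.06770429]] [ 0.56800999 -0.04550586]
[[ 0.65173569 -0.05890383]
 [ 0.65337648 -0.01454645]
 [ 0.493265   -0.06425935]
 [ 0.49469342 -0.02224397]] [ 0.57326765 -0.0399884 ]
```

The pictures show the tube flat on the bed, square to the jaws and centred to about 2 mm. Next I'll move over the sleeve.

Call:
send_rows(
  series=[
    {"tx":0.3,"ty":-1.5,"tz":0.5,"wx":0,"wy":-0.008,"wz":0.001,"jaw":0},
    {"tx":0.2,"ty":-0.9,"tz":1.0,"wx":0,"wy":-0.005,"wz":0,"jaw":0},
    {"tx":0,"ty":0,"tz":0,"wx":0,"wy":0,"wz":0,"jaw":0},
  ],
)

```text
t: 8.02
tool_pos: [0.6103, 0.1362, 0.2681]
tool_rot: [3.14, 0.026, -0.0]
contact_force: [0.3, 0.3, -0.5]
opening: 0.0854
```

```bash
python3 -c "
from h import *
plan(.6098,.1375,.168,.0205,4)"
```

```text
t 8.03 pos [0.6103 0.1362 0.2681] w [ 0.001  0.    -0.004] F [ 0.3  0.3 -0.5] op 0.0854
[-0.01 -0.04  2.5 ] [ 0.     0.    -0.001]
[-0.01 -0.03  2.5 ] [ 0.     0.    -0.001]
[-0.01 -0.03  2.5 ] [ 0.     0.    -0.001]
[-0.01 -0.03  2.5 ] [ 0.     0.    -0.001]
```

Call:
send_rows(
  series=[
    {"tx":0,"ty":-0.1,"tz":2.0,"wx":0,"wy":0,"wz":0,"jaw":0},
    {"tx":0,"ty":0,"tz":2.0,"wx":0,"wy":0,"wz":0,"jaw":0},
    {"tx":0,"ty":0,"tz":2.0,"wx":0,"wy":0,"wz":0,"jaw":0},
    {"tx":0,"ty":0,"tz":1.5,"wx":0,"wy":0,"wz":0,"jaw":0},
    {"tx":0,"ty":0,"tz":0,"wx":0,"wy":0,"wz":0,"jaw":0},
  ],
)

```text
t: 8.65
tool_pos: [0.6088, 0.1363, 0.1851]
tool_rot: [3.139, 0.024, -0.007]
contact_force: [-0.0, -1.1, 0.6]
opening: 0.0855
```

```bash
python3 -c "
from h import *
plan(.6098,.1375,.17,.0205,1)"
```

```text
t 8.65 pos [0.6088 0.1363 0.1851] w [ 0.002  0.005 -0.005] F [-0.  -1.1  0.6] op 0.0855
[ 0.11 -0.12  1.51] [ 0.002  0.005 -0.005]
```

Call:
send_rows(
  series=[
    {"tx":0.1,"ty":-0.1,"tz":1.5,"wx":0.002,"wy":0.005,"wz":-0.005,"jaw":0},
    {"tx":0,"ty":0,"tz":0.1,"wx":0,"wy":0,"wz":0,"jaw":0},
    {"tx":0,"ty":0,"tz":0.1,"wx":0,"wy":0,"wz":0,"jaw":0.4},
    {"tx":0,"ty":0,"tz":0.1,"wx":0,"wy":0,"wz":0,"jaw":0.6},
  ],
  squeeze=30,
)

```text
t: 9.15
tool_pos: [0.611, 0.1374, 0.1679]
tool_rot: [-3.141, -0.033, -0.007]
contact_force: [-0.9, 0.1, -0.1]
opening: 0.0515
```

```bash
python3 -c "
from h import *
plan(.6098,.1375,.17,.0205,1)"
```

```text
t 9.15 pos [0.611  0.1374 0.1679] w [-0.    -0.004  0.   ] F [-0.9  0.1 -0.1] op 0.0515
[-0.12 -0.01 -0.21] [-0.    -0.004  0.   ]
```

Call:
send_rows(
  series=[
    {"tx":-0.05,"ty":0,"tz":0,"wx":0,"wy":-0.003,"wz":0,"jaw":0.9},
    {"tx":0,"ty":0,"tz":0,"wx":0,"wy":0,"wz":0,"jaw":0.9},
    {"tx":0,"ty":0,"tz":0,"wx":0,"wy":0,"wz":0,"jaw":0.9},
    {"tx":0,"ty":0,"tz":0,"wx":0,"wy":0,"wz":0,"jaw":0.9},
  ],
  squeeze=70,
)

```text
t: 9.65
tool_pos: [0.6108, 0.1374, 0.1687]
tool_rot: [-3.141, -0.033, -0.003]
contact_force: [-0.9, 0.5, -0.3]
opening: 0.0292
```

```bash
cat >> h.py <<'E'
C=np.array([.5658,.186])
def crank(n=5,st=.14,lead=0.,r=.0652,show=True,zt=.17,C=C):
    o=ctrl.get_obs();p=o["tool_pos"];R=Ro.from_rotvec(o["tool_rot"])
    v=p[:2]-C; a=-np.arctan2(v[1],v[0])+.0205   # clockwise from clamp +x
    F=o["contact_force"]; rh=v/np.linalg.norm(v); th=np.array([rh[1],-rh[0]])
    print("t %.2f ang %.3f r %.4f z %.4f Frad %.1f Ftan(cw) %.1f Fz %.1f op %.4f"%(o["t"],a,np.linalg.norm(v),p[2],F[:2]@rh,F[:2]@th,F[2],o["opening"]))
    G=Ro.from_matrix(np.c_[[np.cos(.0205),np.sin(.0205),0],[np.sin(.0205),-np.cos(.0205),0],[0,0,-1]])
    print("w",(R.inv()*G).as_rotvec().round(3))
    q=p.copy()
    for k in range(n):
        b=a+st*(k+1)-.0205
        g=np.r_[C+r*np.array([np.cos(b),-np.sin(b)]),q[2]]
        if k==0: g[2]=zt
        print((R.inv().apply(g-q)*100).round(2)); q=g
E
python3 -c "
from h import *
crank()"
```

```text
t 9.65 ang 0.845 r 0.0662 z 0.1687 Frad -0.9 Ftan(cw) 0.3 Fz -0.3 op 0.0292
w [-0.    -0.002  0.   ]
[-0.79  0.48 -0.13]
[-0.79  0.45 -0.  ]
[-0.85  0.33 -0.  ]
[-0.89  0.21 -0.  ]
[-0.91  0.09 -0.  ]
```

Gripped at 29 mm opening. The angle is 0.845 rad, as the pictures gave. I'll start winding with a short test.

Call:
send_rows(
  series=[
    {"tx":-0.7,"ty":0.45,"tz":0,"wx":0,"wy":0,"wz":0,"jaw":0.9},
    {"tx":-0.8,"ty":0.45,"tz":0,"wx":0,"wy":0,"wz":0,"jaw":0.9},
    {"tx":-0.85,"ty":0.33,"tz":0,"wx":0,"wy":0,"wz":0,"jaw":0.9},
  ],
)

```text
t: 10.02
tool_pos: [0.5923, 0.1261, 0.1687]
tool_rot: [-3.137, -0.033, -0.028]
contact_force: [8.7, 2.1, -4.6]
opening: 0.0291
```

```bash
python3 -c "
from h import *
crank()"
```

```text
t 10.03 ang 1.174 r 0.0655 z 0.1687 Frad 1.6 Ftan(cw) -8.8 Fz -4.6 op 0.0291
w [-0.004 -0.018  0.001]
[-0.87  0.27 -0.14]
[-0.9   0.17 -0.02]
[-0.91  0.04 -0.02]
[-0.91 -0.09 -0.02]
[-0.89 -0.21 -0.02]
```

Call:
send_rows(
  series=[
    {"tx":-0.95,"ty":0.27,"tz":0,"wx":-0.002,"wy":-0.008,"wz":0,"jaw":0.9},
    {"tx":-0.98,"ty":0.17,"tz":0,"wx":-0.002,"wy":-0.008,"wz":0,"jaw":0.9},
    {"tx":-1.0,"ty":0.04,"tz":0,"wx":0,"wy":-0.005,"wz":0,"jaw":0.9},
    {"tx":-1.0,"ty":-0.08,"tz":0,"wx":0,"wy":-0.005,"wz":0,"jaw":0.9},
    {"tx":-0.98,"ty":-0.2,"tz":0,"wx":0,"wy":-0.005,"wz":0,"jaw":0.9},
  ],
)

```text
t: 10.65
tool_pos: [0.5509, 0.1237, 0.1688]
tool_rot: [-3.138, -0.032, -0.022]
contact_force: [9.8, 1.2, -5.5]
opening: 0.0293
```

```bash
python3 -c "
from h import *
crank(st=.16,zt=.169)"
```

```text
t 10.65 ang 1.826 r 0.0640 z 0.1688 Frad -3.5 Ftan(cw) -9.3 Fz -5.5 op 0.0293
w [-0.004 -0.014  0.   ]
[-1.01 -0.23 -0.04]
[-0.92 -0.49 -0.01]
[-0.83 -0.63 -0.01]
[-0.71 -0.76 -0.01]
[-0.58 -0.86 -0.01]
```

```bash
python3 - <<'E'
s=open('h.py').read()
s=s.replace("print((R.inv().apply(g-q)*100).round(2)); q=g","print((R.inv().apply((g-q)*[sc,sc,1])*100).round(2)); q=g").replace("zt=.17,C=C","zt=.169,C=C,sc=1.15")
open('h.py','w').write(s)
E
python3 -c "
from h import *
crank(st=.15)"
```

```text
t 10.65 ang 1.826 r 0.0640 z 0.1688 Frad -3.5 Ftan(cw) -9.3 Fz -5.5 op 0.0293
w [-0.004 -0.014  0.   ]
[-1.1  -0.23 -0.04]
[-1.   -0.52 -0.01]
[-0.91 -0.66 -0.01]
[-0.8  -0.79 -0.01]
[-0.67 -0.9  -0.01]
```

Call:
send_rows(
  series=[
    {"tx":-1.1,"ty":-0.25,"tz":0,"wx":-0.002,"wy":-0.008,"wz":0,"jaw":0.9},
    {"tx":-1.0,"ty":-0.5,"tz":0,"wx":-0.002,"wy":-0.008,"wz":0,"jaw":0.9},
    {"tx":-0.91,"ty":-0.66,"tz":0,"wx":0,"wy":-0.005,"wz":0,"jaw":0.9},
    {"tx":-0.8,"ty":-0.79,"tz":0,"wx":0,"wy":-0.005,"wz":0,"jaw":0.9},
    {"tx":-0.67,"ty":-0.9,"tz":0,"wx":0,"wy":-0.005,"wz":0,"jaw":0.9},
  ],
)

```text
t: 11.28
tool_pos: [0.5138, 0.151, 0.1687]
tool_rot: [3.135, 0.028, 0.018]
contact_force: [7.1, -6.9, -3.6]
opening: 0.0292
```

```bash
python3 -c "
from h import *
crank(st=.15)"
```

```text
t 11.28 ang 2.569 r 0.0627 z 0.1687 Frad -2.0 Ftan(cw) -9.7 Fz -3.6 op 0.0292
w [ 0.006 -0.011 -0.002]
[-0.78 -0.83 -0.04]
[-0.39 -1.06 -0.01]
[-0.22 -1.1  -0.01]
[-0.06 -1.12 -0.01]
[ 0.11 -1.12 -0.01]
```

```bash
sed -i 's/^C=np.*/C=np.array([.568,.1863])/;s/r=.0652/r=.065/' h.py
python3 -c "
from h import *
crank(st=.15)"
```

```text
t 11.28 ang 2.584 r 0.0647 z 0.1687 Frad -2.2 Ftan(cw) -9.6 Fz -3.6 op 0.0292
w [ 0.006 -0.011 -0.002]
[-0.55 -0.97 -0.04]
[-0.37 -1.06 -0.01]
[-0.21 -1.1  -0.01]
[-0.04 -1.12 -0.01]
[ 0.13 -1.11 -0.01]
```

Call:
send_rows(
  series=[
    {"tx":-0.55,"ty":-0.97,"tz":0,"wx":0.003,"wy":-0.006,"wz":-0.001,"jaw":0.9},
    {"tx":-0.37,"ty":-1.06,"tz":0,"wx":0.003,"wy":-0.005,"wz":-0.001,"jaw":0.9},
    {"tx":-0.21,"ty":-1.1,"tz":0,"wx":0.002,"wy":-0.003,"wz":0,"jaw":0.9},
    {"tx":-0.04,"ty":-1.12,"tz":0,"wx":0.002,"wy":0,"wz":0,"jaw":0.9},
    {"tx":0.13,"ty":-1.11,"tz":0,"wx":0.002,"wy":0,"wz":0,"jaw":0.9},
  ],
)

```text
t: 11.9
tool_pos: [0.5039, 0.196, 0.1687]
tool_rot: [3.129, 0.024, 0.001]
contact_force: [-3.1, -8.5, 2.4]
opening: 0.0292
```

```bash
python3 -c "
from h import *
crank(st=.15)"
```

```text
t 11.90 ang -2.971 r 0.0648 z 0.1687 Frad 1.8 Ftan(cw) -8.9 Fz 2.4 op 0.0292
w [ 0.013 -0.001 -0.005]
[ 0.25 -1.09 -0.04]
[ 0.43 -1.04 -0.01]
[ 0.58 -0.96 -0.01]
[ 0.71 -0.86 -0.01]
[ 0.83 -0.75 -0.01]
```

Call:
send_rows(
  series=[
    {"tx":0.25,"ty":-1.09,"tz":0,"wx":0.007,"wy":0,"wz":-0.002,"jaw":0.9},
    {"tx":0.43,"ty":-1.04,"tz":0,"wx":0.006,"wy":0.003,"wz":-0.002,"jaw":0.9},
    {"tx":0.58,"ty":-0.96,"tz":0,"wx":0.004,"wy":0.003,"wz":-0.001,"jaw":0.9},
    {"tx":0.71,"ty":-0.86,"tz":0,"wx":0.003,"wy":0.003,"wz":0,"jaw":0.9},
    {"tx":0.83,"ty":-0.75,"tz":0,"wx":0.003,"wy":0.003,"wz":0,"jaw":0.9},
  ],
)

```text
t: 12.52
tool_pos: [0.5267, 0.2367, 0.1686]
tool_rot: [3.135, 0.028, -0.003]
contact_force: [-6.9, -6.5, 4.1]
opening: 0.0293
```

```bash
python3 -c "
from h import *
crank(st=.15)"
```

```text
t 12.53 ang -2.236 r 0.0651 z 0.1686 Frad -0.7 Ftan(cw) -9.5 Fz 4.1 op 0.0293
w [ 0.007  0.002 -0.003]
[ 0.94 -0.61 -0.05]
[ 1.01 -0.48 -0.01]
[ 1.07 -0.32 -0.  ]
[ 1.11 -0.16 -0.  ]
[ 1.12  0.01 -0.  ]
```

Call:
send_rows(
  series=[
    {"tx":0.94,"ty":-0.61,"tz":0,"wx":0.004,"wy":0.002,"wz":-0.001,"jaw":0.9},
    {"tx":1.01,"ty":-0.48,"tz":0,"wx":0.003,"wy":0.003,"wz":-0.001,"jaw":0.9},
    {"tx":1.07,"ty":-0.32,"tz":0,"wx":0.001,"wy":0.003,"wz":-0.001,"jaw":0.9},
    {"tx":1.11,"ty":-0.16,"tz":0,"wx":0,"wy":0.003,"wz":0,"jaw":0.9},
    {"tx":1.12,"ty":0.01,"tz":0,"wx":0,"wy":0.003,"wz":0,"jaw":0.9},
  ],
)

```text
t: 13.15
tool_pos: [0.5712, 0.2516, 0.1686]
tool_rot: [3.136, 0.034, -0.019]
contact_force: [-9.4, -1.9, 5.2]
opening: 0.0291
```

```bash
python3 -c "
from h import *
crank(st=.15)"
```

```text
t 13.15 ang -1.501 r 0.0653 z 0.1686 Frad -2.4 Ftan(cw) -9.3 Fz 5.2 op 0.0291
w [0.005 0.012 0.001]
[ 1.11  0.2  -0.05]
[ 1.07  0.33 -0.01]
[ 1.01  0.48 -0.01]
[ 0.93  0.63 -0.01]
[ 0.82  0.76 -0.01]
```

Call:
send_rows(
  series=[
    {"tx":1.1,"ty":0.18,"tz":0,"wx":0.003,"wy":0.008,"wz":0,"jaw":0.9},
    {"tx":1.07,"ty":0.33,"tz":0,"wx":0.002,"wy":0.007,"wz":0,"jaw":0.9},
    {"tx":1.01,"ty":0.48,"tz":0,"wx":0,"wy":0.005,"wz":0,"jaw":0.9},
    {"tx":0.93,"ty":0.63,"tz":0,"wx":0,"wy":0.004,"wz":0,"jaw":0.9},
    {"tx":0.82,"ty":0.76,"tz":0,"wx":0,"wy":0.003,"wz":0,"jaw":0.9},
  ],
)

```text
t: 13.78
tool_pos: [0.6125, 0.234, 0.1687]
tool_rot: [-3.133, -0.042, 0.013]
contact_force: [-7.0, 5.6, 2.8]
opening: 0.0295
```

```bash
python3 -c "
from h import *
crank(st=.15)"
```

```text
t 13.78 ang -0.799 r 0.0652 z 0.1687 Frad -0.7 Ftan(cw) -8.9 Fz 2.8 op 0.0295
w [-0.008  0.008  0.006]
[ 0.72  0.86 -0.05]
[ 0.6   0.94 -0.01]
[ 0.45  1.02 -0.01]
[ 0.3   1.08 -0.01]
[ 0.13  1.11 -0.01]
```

Call:
send_rows(
  series=[
    {"tx":0.72,"ty":0.86,"tz":0,"wx":-0.005,"wy":0.005,"wz":0.003,"jaw":0.9},
    {"tx":0.6,"ty":0.94,"tz":0,"wx":-0.004,"wy":0.003,"wz":0.003,"jaw":0.9},
    {"tx":0.45,"ty":1.02,"tz":0,"wx":-0.003,"wy":0,"wz":0,"jaw":0.9},
    {"tx":0.3,"ty":1.08,"tz":0,"wx":-0.003,"wy":0,"wz":0,"jaw":0.9},
    {"tx":0.13,"ty":1.11,"tz":0,"wx":-0.003,"wy":0,"wz":0,"jaw":0.9},
  ],
)

```text
t: 14.4
tool_pos: [0.6325, 0.1956, 0.1687]
tool_rot: [-3.131, -0.044, 0.006]
contact_force: [1.1, 8.3, -1.2]
opening: 0.0291
```

```bash
python3 -c "
from h import *
crank(st=.15)"
```

```text
t 14.40 ang -0.123 r 0.0652 z 0.1687 Frad 2.3 Ftan(cw) -8.1 Fz -1.2 op 0.0291
w [-0.011  0.004  0.008]
[ 0.03  1.12 -0.04]
[-0.12  1.11 -0.01]
[-0.29  1.08 -0.01]
[-0.45  1.03 -0.01]
[-0.59  0.95 -0.01]
```

Call:
send_rows(
  series=[
    {"tx":0.02,"ty":1.12,"tz":0,"wx":-0.006,"wy":0.002,"wz":0.004,"jaw":0.9},
    {"tx":-0.13,"ty":1.11,"tz":0,"wx":-0.005,"wy":0,"wz":0.004,"jaw":0.9},
    {"tx":-0.29,"ty":1.08,"tz":0,"wx":-0.003,"wy":-0.002,"wz":0.002,"jaw":0.9},
    {"tx":-0.45,"ty":1.03,"tz":0,"wx":-0.003,"wy":-0.003,"wz":0.002,"jaw":0.9},
    {"tx":-0.59,"ty":0.95,"tz":0,"wx":-0.002,"wy":-0.003,"wz":0,"jaw":0.9},
  ],
)

```text
t: 15.02
tool_pos: [0.6233, 0.1519, 0.1688]
tool_rot: [-3.131, -0.034, -0.012]
contact_force: [6.6, 7.3, -3.4]
opening: 0.0296
```

```bash
python3 -c "
from h import *
crank(st=.15)"
```

```text
t 15.03 ang 0.577 r 0.0651 z 0.1688 Frad 1.7 Ftan(cw) -9.6 Fz -3.4 op 0.0296
w [-0.01  -0.007  0.001]
[-0.69  0.88 -0.04]
[-0.81  0.78 -0.01]
[-0.91  0.65 -0.01]
[-1.    0.5  -0.01]
[-1.06  0.35 -0.01]
```

Call:
send_rows(
  series=[
    {"tx":-0.7,"ty":0.88,"tz":0,"wx":-0.006,"wy":-0.005,"wz":0,"jaw":0.9},
    {"tx":-0.81,"ty":0.78,"tz":0,"wx":-0.004,"wy":-0.004,"wz":0,"jaw":0.9},
    {"tx":-0.91,"ty":0.65,"tz":0,"wx":-0.002,"wy":-0.004,"wz":0,"jaw":0.9},
    {"tx":-1.0,"ty":0.5,"tz":0,"wx":-0.002,"wy":-0.004,"wz":0,"jaw":0.9},
    {"tx":-1.06,"ty":0.35,"tz":0,"wx":0,"wy":-0.004,"wz":0,"jaw":0.9},
  ],
)

```text
t: 15.65
tool_pos: [0.5864, 0.124, 0.1688]
tool_rot: [-3.134, -0.038, -0.02]
contact_force: [8.1, 4.1, -4.0]
opening: 0.0289
```

```bash
python3 -c "
from h import *
crank(st=.15)
for n in ('scene',):
  im=ctrl.get_image(n)[:,:,::-1]
  c=im[130:280,160:360]
  cv2.imwrite(f'pics/{n}4.png',cv2.resize(c,None,fx=4,fy=4,interpolation=cv2.INTER_CUBIC))"
```

```text
t 15.65 ang 1.304 r 0.0650 z 0.1688 Frad -1.7 Ftan(cw) -8.9 Fz -4.0 op 0.0289
w [-0.007 -0.013  0.004]
[-1.1   0.21 -0.04]
[-1.12  0.04 -0.01]
[-1.11 -0.13 -0.01]
[-1.08 -0.29 -0.01]
[-1.03 -0.45 -0.01]
```

View pics/scene4.png

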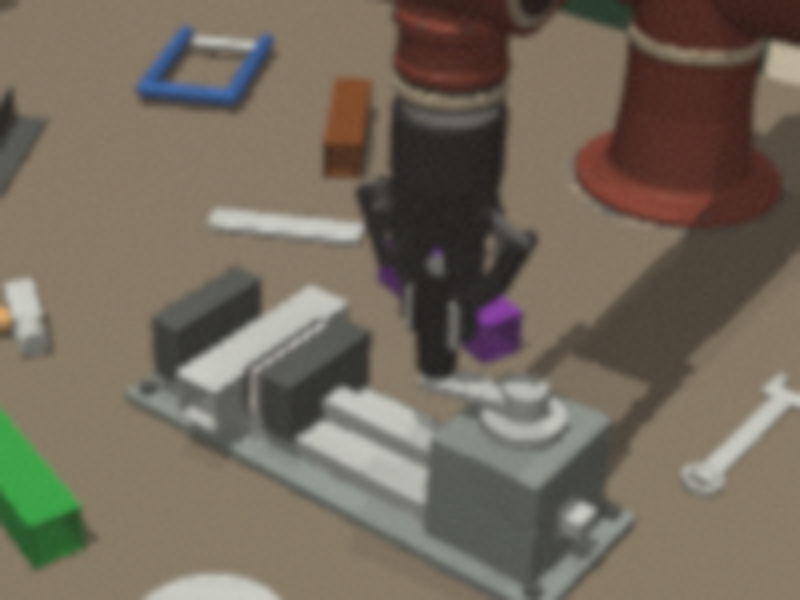

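The picture shows the sleeve held and the pad now pushing the tube square across the bed, with the back jaw gap about 25 mm. I'll keep winding.

Call:
send_rows(
  series=[
    {"tx":-1.1,"ty":0.2,"tz":0,"wx":-0.004,"wy":-0.007,"wz":0.002,"jaw":0.9},
    {"tx":-1.12,"ty":0.04,"tz":0,"wx":-0.003,"wy":-0.006,"wz":0.002,"jaw":0.9},
    {"tx":-1.11,"ty":-0.13,"tz":0,"wx":0,"wy":-0.005,"wz":0,"jaw":0.9},
    {"tx":-1.08,"ty":-0.29,"tz":0,"wx":0,"wy":-0.004,"wz":0,"jaw":0.9},
    {"tx":-1.03,"ty":-0.45,"tz":0,"wx":0,"wy":-0.004,"wz":0,"jaw":0.9},
  ],
)

```text
t: 16.32
tool_pos: [0.5395, 0.1282, 0.1687]
tool_rot: [3.141, 0.029, 0.024]
contact_force: [8.6, -0.8, -5.2]
opening: 0.0292
```

```bash
python3 -c "
from h import *
crank(st=.15)"
```

```text
t 16.32 ang 2.047 r 0.0647 z 0.1687 Frad -3.0 Ftan(cw) -8.0 Fz -5.2 op 0.0292
w [ 0.    -0.015 -0.002]
[-0.97 -0.56 -0.04]
[-0.86 -0.72 -0.01]
[-0.74 -0.84 -0.01]
[-0.61 -0.94 -0.01]
[-0.46 -1.02 -0.01]
```

Call:
send_rows(
  series=[
    {"tx":-0.97,"ty":-0.56,"tz":0,"wx":0,"wy":-0.008,"wz":-0.001,"jaw":0.9},
    {"tx":-0.86,"ty":-0.72,"tz":0,"wx":0,"wy":-0.007,"wz":-0.001,"jaw":0.9},
    {"tx":-0.74,"ty":-0.84,"tz":0,"wx":0.001,"wy":-0.004,"wz":0,"jaw":0.9},
    {"tx":-0.61,"ty":-0.94,"tz":0,"wx":0.002,"wy":-0.003,"wz":0,"jaw":0.9},
    {"tx":-0.46,"ty":-1.02,"tz":0,"wx":0.002,"wy":-0.003,"wz":0,"jaw":0.9},
  ],
)

```text
t: 16.95
tool_pos: [0.5084, 0.1612, 0.1687]
tool_rot: [3.132, 0.025, 0.016]
contact_force: [3.2, -9.2, -1.9]
opening: 0.0293
```

```bash
python3 -c "
from h import *
crank(st=.11)"
```

```text
t 16.95 ang 2.764 r 0.0647 z 0.1687 Frad 0.6 Ftan(cw) -9.7 Fz -1.9 op 0.0293
w [ 0.01  -0.01  -0.004]
[-0.3  -0.76 -0.04]
[-0.18 -0.8  -0.01]
[-0.09 -0.82 -0.01]
[ 0.   -0.82 -0.01]
[ 0.09 -0.82 -0.01]
```

Angle 9.05, drag still free (9.7 N). I'll slow down now, with contact expected near 10.

Call:
send_rows(
  series=[
    {"tx":-0.28,"ty":-0.78,"tz":0,"wx":0.005,"wy":-0.005,"wz":-0.002,"jaw":0.9},
    {"tx":-0.18,"ty":-0.8,"tz":0,"wx":0.005,"wy":-0.005,"wz":-0.002,"jaw":0.9},
    {"tx":-0.09,"ty":-0.82,"tz":0,"wx":0.003,"wy":0,"wz":-0.001,"jaw":0.9},
    {"tx":0,"ty":-0.82,"tz":0,"wx":0.003,"wy":0,"wz":-0.001,"jaw":0.9},
    {"tx":0.09,"ty":-0.82,"tz":0,"wx":0.003,"wy":0,"wz":-0.001,"jaw":0.9},
  ],
)

```text
t: 17.58
tool_pos: [0.5035, 0.1927, 0.1687]
tool_rot: [3.131, 0.03, 0.0]
contact_force: [-3.3, -8.3, 2.8]
opening: 0.0293
```

```bash
python3 -c "
from h import *
crank(st=.08)"
```

```text
t 17.57 ang -3.022 r 0.0648 z 0.1687 Frad 2.5 Ftan(cw) -8.6 Fz 2.8 op 0.0293
w [ 0.01  -0.    -0.001]
[ 0.07 -0.59 -0.04]
[ 0.14 -0.58 -0.01]
[ 0.19 -0.57 -0.01]
[ 0.23 -0.55 -0.01]
[ 0.27 -0.53 -0.01]
```

Call:
send_rows(
  series=[
    {"tx":0.08,"ty":-0.59,"tz":0,"wx":0.005,"wy":0,"wz":0,"jaw":0.9},
    {"tx":0.14,"ty":-0.58,"tz":0,"wx":0.004,"wy":0.002,"wz":0,"jaw":0.9},
    {"tx":0.19,"ty":-0.57,"tz":0,"wx":0.003,"wy":0.002,"wz":0,"jaw":0.9},
  ],
)

```text
t: 17.95
tool_pos: [0.506, 0.2055, 0.1687]
tool_rot: [3.133, 0.027, -0.001]
contact_force: [-3.9, -8.4, 2.8]
opening: 0.0292
```

```bash
python3 -c "
from h import *
crank(st=.06,n=3)
for n in ('scene',):
  im=ctrl.get_image(n)[:,:,::-1]
  c=im[180:280,180:330]
  cv2.imwrite(f'pics/{n}5.png',cv2.resize(c,None,fx=5,fy=5,interpolation=cv2.INTER_CUBIC))"
```

```text
t 17.95 ang -2.821 r 0.0649 z 0.1687 Frad 1.3 Ftan(cw) -9.2 Fz 2.8 op 0.0292
w [ 0.009  0.001 -0.003]
[ 0.14 -0.43 -0.04]
[ 0.18 -0.41 -0.  ]
[ 0.2 -0.4 -0. ]
```

View pics/scene5.png

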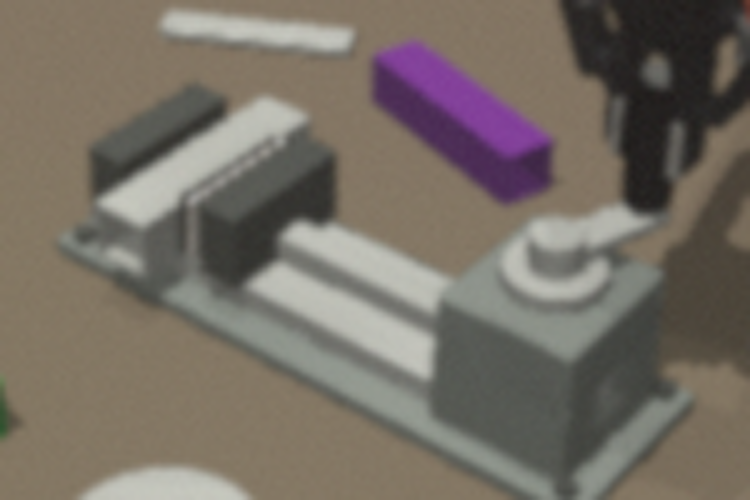

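The picture shows the tube square between the pad and the back jaw, with only a few mm of gap left. I'll carry on in small steps.

Call:
send_rows(
  series=[
    {"tx":0.16,"ty":-0.43,"tz":0,"wx":0.005,"wy":0,"wz":-0.001,"jaw":0.9},
    {"tx":0.18,"ty":-0.42,"tz":0,"wx":0.003,"wy":0,"wz":-0.001,"jaw":0.9},
    {"tx":0.2,"ty":-0.4,"tz":0,"wx":0.003,"wy":0,"wz":-0.001,"jaw":0.9},
  ],
)

```text
t: 18.38
tool_pos: [0.5093, 0.2141, 0.1687]
tool_rot: [3.135, 0.03, -0.011]
contact_force: [-5.7, -5.6, 2.7]
opening: 0.0295
```

```bash
python3 -c "
from h import *
crank(st=.06,n=3)"
```

```text
t 18.38 ang -2.679 r 0.0649 z 0.1687 Frad 2.8 Ftan(cw) -7.5 Fz 2.7 op 0.0295
w [ 0.007  0.007 -0.002]
[ 0.2  -0.4  -0.04]
[ 0.23 -0.38 -0.  ]
[ 0.26 -0.37 -0.  ]
```

Call:
send_rows(
  series=[
    {"tx":0.22,"ty":-0.42,"tz":0,"wx":0.004,"wy":0.004,"wz":-0.001,"jaw":0.9},
    {"tx":0.25,"ty":-0.4,"tz":0,"wx":0.003,"wy":0.003,"wz":-0.001,"jaw":0.9},
    {"tx":0.27,"ty":-0.38,"tz":0,"wx":0.002,"wy":0.002,"wz":0,"jaw":0.9},
  ],
)

```text
t: 18.75
tool_pos: [0.5138, 0.2221, 0.1687]
tool_rot: [3.135, 0.031, -0.01]
contact_force: [-6.4, -7.5, 2.4]
opening: 0.0293
```

```bash
python3 -c "
from h import *
crank(st=.06,n=3)"
```

```text
t 18.75 ang -2.538 r 0.0650 z 0.1687 Frad 1.2 Ftan(cw) -9.8 Fz 2.4 op 0.0293
w [ 0.007  0.006 -0.001]
[ 0.26 -0.36 -0.04]
[ 0.29 -0.34 -0.  ]
[ 0.31 -0.33 -0.  ]
```

Call:
send_rows(
  series=[
    {"tx":0.27,"ty":-0.37,"tz":0,"wx":0.004,"wy":0.003,"wz":0,"jaw":0.9},
    {"tx":0.29,"ty":-0.35,"tz":0,"wx":0.003,"wy":0.003,"wz":0,"jaw":0.9},
  ],
)

```text
t: 19.0
tool_pos: [0.5165, 0.2259, 0.1686]
tool_rot: [3.133, 0.03, -0.014]
contact_force: [-9.0, -8.2, 5.1]
opening: 0.0293
```

```bash
python3 -c "
from h import *
crank(st=.06,n=3)"
```

```text
t 19.00 ang -2.465 r 0.0650 z 0.1686 Frad 2.2 Ftan(cw) -12.0 Fz 5.1 op 0.0293
w [ 0.008  0.009 -0.001]
[ 0.29 -0.34 -0.04]
[ 0.31 -0.32 -0.01]
[ 0.33 -0.3  -0.01]
```

Call:
send_rows(
  series=[
    {"tx":0.3,"ty":-0.36,"tz":0,"wx":0.004,"wy":0.004,"wz":0,"jaw":0.9},
    {"tx":0.32,"ty":-0.34,"tz":0,"wx":0.003,"wy":0.003,"wz":0,"jaw":0.9},
  ],
)

```text
t: 19.25
tool_pos: [0.5189, 0.229, 0.1686]
tool_rot: [3.131, 0.029, -0.021]
contact_force: [-9.9, -10.8, 7.6]
opening: 0.0294
```

```bash
python3 -c "
from h import *
crank(st=.06,n=3)"
```

```text
t 19.25 ang -2.406 r 0.0651 z 0.1686 Frad 0.3 Ftan(cw) -14.7 Fz 7.6 op 0.0294
w [ 0.01   0.013 -0.002]
[ 0.32 -0.32 -0.05]
[ 0.33 -0.3  -0.01]
[ 0.35 -0.28 -0.01]
```

Call:
send_rows(
  series=[
    {"tx":0.33,"ty":-0.35,"tz":0,"wx":0.002,"wy":0.003,"wz":0,"jaw":0.9},
  ],
)

```text
t: 19.38
tool_pos: [0.5201, 0.2304, 0.1686]
tool_rot: [3.128, 0.028, -0.026]
contact_force: [-11.7, -11.0, 6.9]
opening: 0.0297
```

```bash
python3 -c "
from h import *
crank(st=.02,n=2)"
```

```text
t 19.38 ang -2.377 r 0.0651 z 0.1686 Frad 1.2 Ftan(cw) -16.0 Fz 6.9 op 0.0297
w [ 0.013  0.017 -0.003]
[ 0.11 -0.1  -0.05]
[ 0.11 -0.11 -0.  ]
```

It's firm at 16 N, so I'll stop winding, hold for a row, then release.

Call:
send_rows(
  series=[
    {"tx":0,"ty":0,"tz":0,"wx":0,"wy":0,"wz":0,"jaw":0.9},
    {"tx":0,"ty":0,"tz":0,"wx":0,"wy":0,"wz":0,"jaw":0.3},
    {"tx":0,"ty":0,"tz":0,"wx":0,"wy":0,"wz":0,"jaw":0.3},
    {"tx":0,"ty":0,"tz":0,"wx":0,"wy":0,"wz":0,"jaw":0.2},
  ],
)

```text
t: 19.88
tool_pos: [0.5201, 0.2302, 0.169]
tool_rot: [3.129, 0.027, -0.024]
contact_force: [0.2, -0.5, -0.1]
opening: 0.0688
```

```bash
python3 -c "
from h import *
crank(st=.02,n=1)"
```

```text
t 19.88 ang -2.379 r 0.0650 z 0.1690 Frad -0.5 Ftan(cw) -0.3 Fz -0.1 op 0.0688
w [ 0.012  0.016 -0.003]
[ 0.11 -0.11  0.  ]
```

Released with no force on the tool. I'll lift straight up and clear.

Call:
send_rows(
  series=[
    {"tx":0,"ty":0,"tz":-2.0,"wx":0.003,"wy":0.004,"wz":0,"jaw":0},
    {"tx":0,"ty":0,"tz":-3.0,"wx":0.003,"wy":0.004,"wz":0,"jaw":0},
    {"tx":0,"ty":0,"tz":-4.0,"wx":0,"wy":0,"wz":0,"jaw":0},
    {"tx":0,"ty":0,"tz":-5.0,"wx":0,"wy":0,"wz":0,"jaw":0},
    {"tx":-3.0,"ty":-2.0,"tz":-2.0,"wx":0,"wy":0,"wz":0,"jaw":0},
  ],
)

```text
t: 20.5
tool_pos: [0.4914, 0.2506, 0.3381]
tool_rot: [3.136, 0.024, -0.009]
contact_force: [-0.2, 0.4, -0.3]
opening: 0.0857
```

Call:
send_rows(
  series=[
    {"tx":-5,"ty":-4,"tz":0,"wx":0,"wy":0,"wz":0,"jaw":0},
    {"tx":-3,"ty":-5,"tz":0,"wx":0,"wy":0,"wz":0,"jaw":0},
    {"tx":0,"ty":-3,"tz":0,"wx":0,"wy":0,"wz":0,"jaw":0},
    {"tx":0,"ty":0,"tz":0,"wx":0,"wy":0,"wz":0,"jaw":0},
  ],
)

```text
t: 21.0
tool_pos: [0.4074, 0.3738, 0.3507]
tool_rot: [-3.137, -0.025, -0.014]
contact_force: [0.2, -0.9, -1.6]
opening: 0.0855
```

```bash
python3 -c "
from h import *
for n in ('scene','top'):
  im=ctrl.get_image(n)[:,:,::-1]
  c=im[160:280,180:330] if n=='scene' else im[130:220,160:310]
  cv2.imwrite(f'pics/{n}6.png',cv2.resize(c,None,fx=5,fy=5,interpolation=cv2.INTER_CUBIC))
  cv2.imwrite(f'pics/{n}6f.png',im)"
```

```text
(no output)
```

View pics/scene6.png

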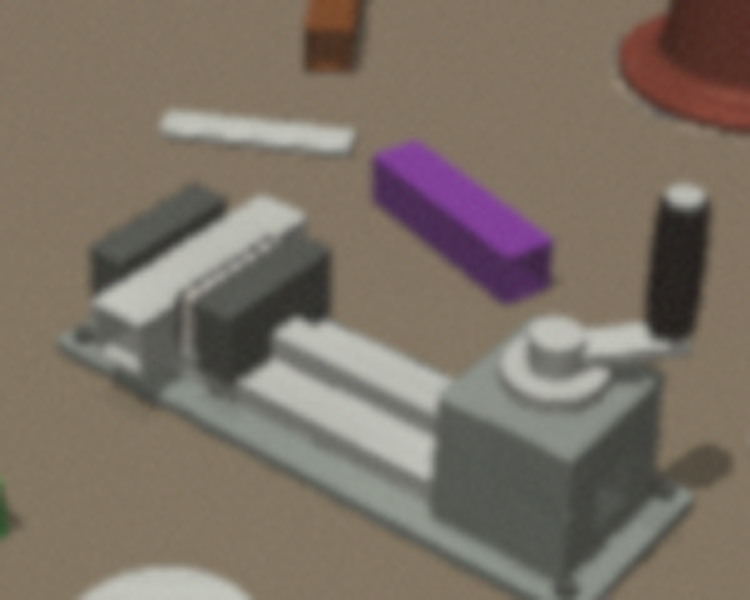

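View pics/top6.png

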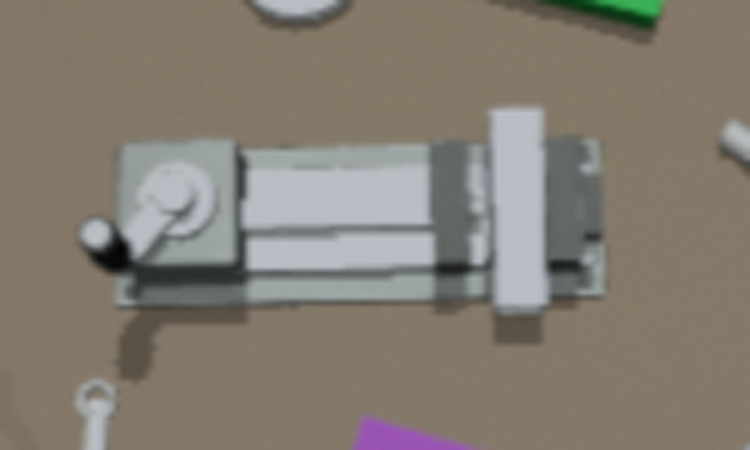

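View pics/scene6f.png

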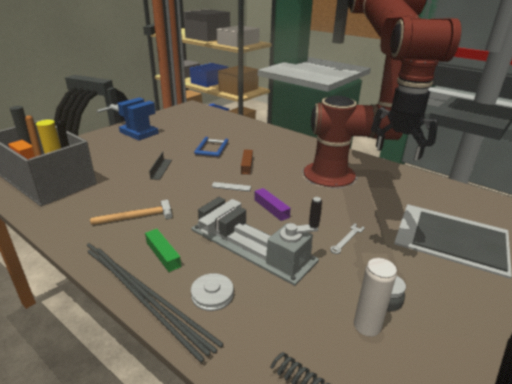

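The pictures show the tube nipped square between the pad and the back jaw (top crop about 518,208). It is flat and centred, the robot is clear, and the other things have not moved. The crank is where I left it, with the sleeve at about (98,240) in the top crop. I'm handing the job in.

```bash
python3 -c "
from station import ctrl
print(ctrl.finish_job())"
```

```text
the job is handed in; nothing more can be done
None
```

The steel tube is clamped against the back jaw, and I handed the job in after about 21 s of the 72 s allowed.

- **Placing:** I laid the tube flat on the bed between the jaws and let go. Measured centring was within about 2 to 3 mm. The top camera put the tube 2.4 mm to one side of the jaws' middle and the scene camera put it about 3 mm to the other, so the two disagree by roughly 5 mm.
- **Winding:** I held the sleeve throughout and wound clockwise from about 0.85 to 10.19 rad. The force at the sleeve ran at 8 to 10 N and began climbing near 10.05 rad. I stopped at about 16 N, just past the 15 N that counts as firm and well below the 30 N that would crush the tube.
- **Last checks:** Once I opened the gripper, the force on the tool fell to zero. The final pictures show the tube square and tight between pad and back jaw, the crank where I left it, and the gripper clear. By eye, the other things on the bench look unmoved.

No check failed, but I did not measure the clamping force still held after letting go.

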